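# Fasten the art case with its swivel hasp

## Robot

A 7-joint arm with a two-finger parallel gripper is mounted at the origin on the work surface. World frame = base frame: x ahead of the robot, y to its left, z up, the work surface at z = 0. Lengths are in mm, angles in rad, forces in N, time in s.
With the tool pointing down it reaches from about 425 to 875 mm from the base axis. Payload 9.9 kg.
Tool frame: the origin (TCP) lies midway between the tips of the shut fingers; the grasp point (between the pads) lies 19 mm behind it (ctrl.grip_depth is the distance from the TCP to the grasp point, in mm); z points along the fingers, y is the line along which they close (so a half turn about z gives the same grasp; the last joint's range is limited). The gripper opens to 85 mm and grips with 20 to 120 N. Pads are 22 mm wide; open, the fingers measure 114 mm over their backs; the gripper's body (76 mm by 85 mm) begins 54 mm behind the grasp point. The pads swing forward as they close: fully open they stand 13 mm farther back than shut.
Start: joints at [1.157, 0.576, 0.025, 1.437, -0.015, 1.129, -0.057], TCP at [218.606, -638.624, 231.289] pointing down, gripper open.
Joint ranges: [-2.76, 2.76], [-0.34, 2.15], [-1.52, 1.57], [0.19, 2.46], [-1.09, 4.23], [0.17, 1.99], [-2.82, 2.82]. Speed limits (rad/s): [2.22, 2.22, 3.01, 3.01, 3.14, 3.14, 3.14].

## Interface

Orientations are given as a unit quaternion [x, y, z, w].
In Python, from workcell import ctrl, vision gives the robot as it stands.
- The arm moves only by the tool drive_tool, never from a script. Its argument "plan" is a list of rows, each an object of numbers: "dx", "dy", "dz": the shift along the tool's x, y, z scaled (see below); "rx", "ry", "rz": the turn, a rotation vector about the tool's x, y, z scaled (see below). In form: [{"dx": .., "dy": .., "dz": .., "rx": .., "ry": .., "rz": ..}, ...]. A call has 1 to 12 rows; each row is the pose to reach, as a shift and turn from the pose commanded when the call began, along the tool's axes at that moment; what a row does not reach only later rows make up. The controller multiplies each number of a shift by 0.4 m and each number of a turn by 90 degrees. A row lasts 1/10 s, in which the tool goes at most 50 mm and 8.59 degrees, less where a joint would pass 70% of its speed; a pose out of reach is approached as far as the arm can. A call with a number of a shift or a turn outside -1 to 1 is refused whole. A call with a gripper value outside its range is refused whole. "claw" is the opening, from -1 (shut) to 1 (fully open), set as the call begins (left out, the last holds). The fingers move at their own pace and stop on an object; "squeeze" is the grip in N (left out, the last holds). Time passes only in rows, so rows that repeat a pose let the fingers close. It gives the time, the measured TCP pose, the force, the opening and the grip force at its end, in the units of the state.
- ctrl.read_state(): the state, without advancing time (a new reading comes with each control period).
- vision.read_camera(name): name is "side" or "top" or "wrist"; returns the picture (480x640x3 uint8, red, green, blue); there is no depth.
- vision.camera_model(name): a dict with "mtx" (3x3 intrinsics, pixels), "extrinsics" (4x4, takes a point from camera to world coordinates); the wrist camera has in their place "hand_eye" (4x4, takes a point from camera to tool coordinates, whose origin is the TCP and whose axes are the flange's). Camera axes: x right, y up, looking along -z (the intrinsics and any distortion apply to the point x, -y, -z); pixel columns grow to the right and rows downward; lengths in mm; the calibration is good to about 2 mm. The wrist camera is an equidistant fisheye: a pixel r from the principal point sees the ray r / f radians off the axis. A picture is of the moment at which its call begins: read the wrist's pose just before it. camera_model takes no time and is no camera call.
- ctrl.close_job(): hands the job in; it is judged then, once.
The state is a dict: "time_s": time; "q": joint angles; "joint_velocities": joint speeds; "tau": joint torques, N m; "tcp_pos": TCP position; "eef_rot": TCP orientation; "ft_force": force on the tool from outside, world axes, zero at the start; "moment": the same for the moment, N m; "gripper_width": opening from 0.0 (shut) to 1.0 (fully open); "grasp_force": force on a finger pad.
Only numpy, scipy, OpenCV 4.12 (cv2) and the standard library are available. Lean on these libraries where they do the work, as an engineer would, in place of code of your own. Each camera call takes 0.05 s, during which the arm holds its last target. There are 200 camera calls.

## Task

Shut the lid of the wooden art case and fasten it: swing the steel hasp over the swivel staple, press it down against the rubber buffer, and turn the staple crosswise so that it holds the hasp down and the lid shut. Leave the mug, the glue bottle and the printing block where they are.

Things in the scene. Friction and masses are not known exactly. Their poses are not given: they have to be found in the camera images.
- case: Pale wooden case for art materials, 320 (x) by 320 (y) by 100 mm high, fixed. Origin at table height; it spans its own x -170 to +150, y -160 to +160 mm, +x away from the robot at yaw 0. The front of its top (x -160 to -52) is a fixed deck, top at 100 mm, carrying the staple (x -110) and the buffer (x -144), both at y 0; behind it is the lid.
- lid (a joint): Angle of the lid in rad: 0 = shut (its top level with the deck, hard stop), larger = front edge lifted. It starts ajar. A stiff hinge holds it where it is left; about 2 to 5 N down near the front edge moves it.
- lid_hinge (a point): Middle of the lid's hinge line, along the case's y axis at the rear top edge of the case (case x +150, z 100 mm). The lid is a board 200 mm from hinge to front edge, 320 mm wide, 10 mm thick.
- lid_push (a point): Point on the lid's top face, 180 mm from the lid's hinge line (20 mm in from the front edge) and 100 mm to the +y side of its middle, clear of the hasp: a good place to push the lid down.
- hasp (a joint): Angle of the hasp to the lid, rad: 0 = swung forwards flat over the deck (hard stop), 1.57 = square to the lid, larger = thrown back over the lid (stop at 2.75). It starts thrown back, its tip clear of the lid. Light hinge friction (0.05 N m): it stays where it is left. Resting on the free buffer it reads about 0.2, held by the staple about 0.03.
- hasp_pin (a point): Middle of the hasp's hinge pin, parallel to the case's y axis, on the lid's front edge 6 mm above its top (case x -50, z 106 mm when shut). The hasp is a flat steel plate, 4 mm thick, 54 mm wide, 105 mm long from the pin, the pin axis in its mid-plane. It has a lengthwise slot from 42 to 78 mm from the pin, 16 mm wide.
- hasp_slot (a point): Centre of the hasp's slot, 60 mm from the pin, mid-thickness. With the hasp flat the plate's top lies 8 mm above the deck (z 108 mm).
- hasp_tip (a point): Middle of the hasp's free end, 105 mm from the pin, mid-thickness.
- staple (a joint): Angle of the swivel staple, rad: 0 = its bar head lies along the case's x axis, lengthwise with the slot, which then passes over it (within about 0.2); grows anticlockwise seen from above; 1.57 = crosswise, over both sides of the slot. Hard stops at both. Starts part-turned, in the slot's way. Friction 0.03 N m: it stays. It turns over the hasp only while that is pressed below about 0.03.
- staple_top (a point): Centre of the top of the staple's bar head, on its turning axis, 24 mm above the deck. The head is a steel bar 26 mm long, 10 mm wide and 14 mm high, its underside 10 mm above the deck, on a 9 mm post. The point's x axis runs along the bar. Fingers that straddle the bar can press on the hasp with their tips.
- buffer_top (a point): Top of the round rubber buffer, 16 mm across, 34 mm in front of the staple, 22 mm above the deck when free. It is sprung and pushes the hasp up: 2.5 N at first, 6 N when pushed in 18 mm (hasp flat); pressing the hasp flat at its slot takes about 10 N.
- mug: Blue mug, 82 mm across, 92 mm high, upright, handle on its +y side. Origin under its centre. Bystander.
- glue: White glue bottle, 56 mm across, 140 mm high, upright. Origin under its centre. Bystander.
- block: Printing block, wood faced with cork, 100 by 75 by 24 mm, lying flat. Origin under its centre. Bystander.

How it is judged (in metres and radians):
On the way:
1. the lid is shut and the hasp lies over the staple, the staple still in line with the slot (value of joint lid below 0.03 rad and value of joint hasp below 0.28 rad and value of joint staple below 0.3 rad), for 0.1 s.
At the end, for the whole second after the job is handed in: The lid is shut (below 0.03 rad), the hasp lies down over the staple (below 0.07 rad) and is at rest, and the staple stands crosswise (above 1.15 rad) and holds it with the robot clear; mug, glue bottle and block are within 30 mm of where they stood and upright (value of joint lid below 0.03 rad and value of joint hasp below 0.07 rad and value of joint staple above 1.15 rad and velocity of joint hasp between -0.1 and 0.1 rad/s and distance of each of mug, glue, block from where it was at the start of the episode below 0.03 m); the robot touches nothing.
It fails at once if the mug, the glue bottle or the printing block is pushed away (30 mm) or tipped (distance of any of mug, glue, block from where it was at the start of the episode above 0.03 m or angle between any of mug, glue, block's own z axis and vertical above 0.5 rad).
It also fails if it takes over 61 s, if anything falls off the work surface, if the arm or the gripper's body presses on something with over 40 N, if the wrist force passes 120 N, or if a joint passes its speed limit or range.

## Working session

There is one attempt and no reset: what is moved stays moved. The work goes in short steps, Python scripts to look and compute and a tool call to move; the robot and the scene stay as the last step left them, time stands still between calls to the robot, and variables do not carry over. Pictures are saved under pics/ and viewed, at most 10 in all, crops included, and the job is handed in when it is done.

Besides the shell and the picture viewer there is one more tool, called after "Call:" in YAML: its name, and indented under it one key for each argument. drive_tool: Moves the arm, as the interface text tells. Its arguments: {"type":"object","properties":{"plan":{"type":"array"},"claw":{"type":"number"},"squeeze":{"type":"number"}},"required":["plan"]}

```bash
mkdir -p pics; ls; python3 - <<'E'
from workcell import ctrl, vision
import cv2
for n in ("top","side"):
    im=vision.read_camera(n); cv2.imwrite(f"pics/{n}0.png",im[:,:,::-1]); m=vision.camera_model(n); print(n,m)
s=ctrl.read_state(); print(s['time_s'],s['tcp_pos'],s['eef_rot'],s['gripper_width']); print(vision.camera_model("wrist"))
E
```

```text
pics
top {'mtx': array([[484.32728844,   0.        , 312.70131489],
       [  0.        , 484.32728844, 243.42948562],
       [  0.        ,   0.        ,   1.        ]]), 'extrinsics': array([[-1.39876787e-02,  9.96124698e-01, -8.68327774e-02,
         5.14427748e+02],
       [-9.99476116e-01, -1.64637183e-02, -2.78646574e-02,
         1.42363588e+01],
       [-2.91862638e-02,  8.63975253e-02,  9.95833133e-01,
         9.82262269e+02],
       [ 0.00000000e+00,  0.00000000e+00,  0.00000000e+00,
         1.00000000e+00]])}
side {'mtx': array([[566.66883389,   0.        , 317.30157589],
       [  0.        , 566.66883389, 239.9874256 ],
       [  0.        ,   0.        ,   1.        ]]), 'extrinsics': array([[-9.95839561e-01,  6.65303855e-02, -6.22677777e-02,
         5.24778027e+02],
       [-8.77093828e-02, -5.14521414e-01,  8.52979941e-01,
         1.10297647e+03],
       [ 2.47109793e-02,  8.54892638e-01,  5.18216118e-01,
         7.68077363e+02],
       [ 0.00000000e+00,  0.00000000e+00,  0.00000000e+00,
         1.00000000e+00]])}
0.1 [ 218.4519072  -638.22059558  230.51422011] [ 9.86434764e-01  1.64151929e-01 -1.65386647e-04 -7.57683808e-04] 0.9991629019814157
{'mtx': array([[371.64829954,   0.        , 321.44887281],
       [  0.        , 371.64829954, 241.34234024],
       [  0.        ,   0.        ,   1.        ]]), 'hand_eye': array([[-2.17299671e-04,  9.53439612e-01,  3.01583917e-01,
         7.79798533e+01],
       [ 9.99999833e-01,  4.59105944e-05,  5.75384315e-04,
         7.30912897e-01],
       [ 5.34748301e-04,  3.01583992e-01, -9.53439463e-01,
        -1.43071202e+02],
       [ 0.00000000e+00,  0.00000000e+00,  0.00000000e+00,
         1.00000000e+00]])}
```

View pics/top0.png

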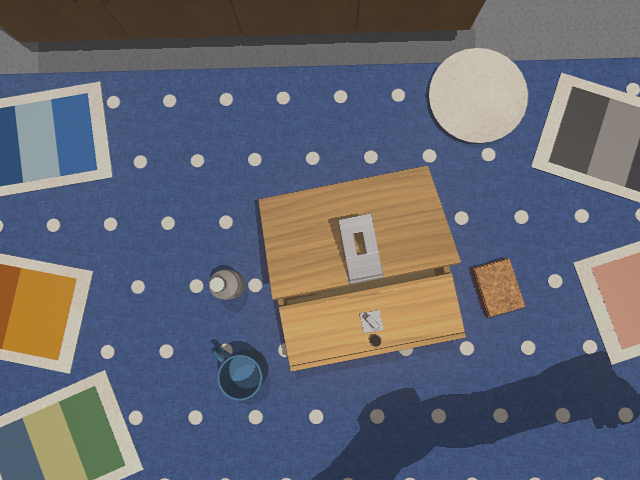

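View pics/side0.png

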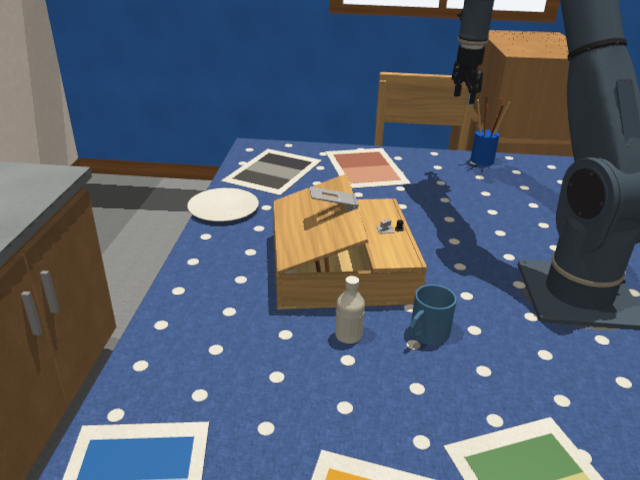

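Top view: the case is yawed, with its front deck corners near (291,370) and (465,337), staple near (371,321), buffer (375,340), and hasp thrown back around (360,245). Glue is at (227,285), mug at (240,375) and block at (498,287). I'll zoom in next.

```bash
cat > h.py <<'E'
import numpy as np, cv2
from workcell import ctrl, vision
from scipy.spatial.transform import Rotation as R
def ray(n,u,v):
    m=vision.camera_model(n);K=m['mtx'];E=m['extrinsics']
    d=E[:3,:3]@np.array([(u-K[0,2])/K[0,0],-(v-K[1,2])/K[1,1],-1]);return E[:3,3],d
def plane(n,u,v,z):
    o,d=ray(n,u,v);return o+d*(z-o[2])/d[2]
def proj(n,P):
    m=vision.camera_model(n);K=m['mtx'];E=m['extrinsics']
    c=E[:3,:3].T@(np.asarray(P)-E[:3,3]);return np.array([K[0,2]+K[0,0]*c[0]/-c[2],K[1,2]-K[1,1]*c[1]/-c[2]])
def tri(a,b):
    (o1,d1),(o2,d2)=ray("top",*a),ray("side",*b);d1=d1/np.linalg.norm(d1);d2=d2/np.linalg.norm(d2)
    t=np.linalg.lstsq(np.c_[d1,-d2],o2-o1,rcond=None)[0];p,q=o1+t[0]*d1,o2+t[1]*d2
    return (p+q)/2,np.linalg.norm(p-q)
E
python3 - <<'E'
import cv2
from h import *
a=cv2.imread('pics/top0.png')[290:380,340:460] ; 
a=cv2.imread('pics/top0.png')[160:380,250:475]
cv2.imwrite('pics/topc.png',cv2.resize(a,None,fx=2.7,fy=2.7,interpolation=cv2.INTER_CUBIC))
a=cv2.imread('pics/top0.png')[300:360,340:420]
cv2.imwrite('pics/stc.png',cv2.resize(a,None,fx=10,fy=10,interpolation=cv2.INTER_CUBIC))
for p in [(291,370),(465,337),(258,199),(430,167),(371,321),(375,340)]: print(p,plane("top",*p,100).round(1))
E
```

```text
(291, 370) [364.5  81.  100. ]
(465, 337) [ 419.4 -230.4  100. ]
(258, 199) [675.5 139.  100. ]
(430, 167) [ 729.  -179.1  100. ]
(371, 321) [449.6 -64.  100. ]
(375, 340) [415.9 -70.3 100. ]
```

View pics/stc.png

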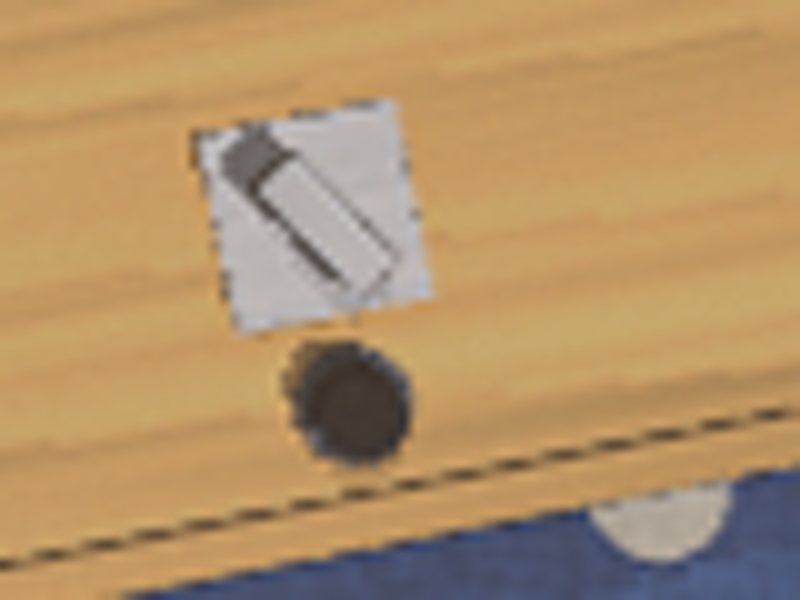

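View pics/topc.png

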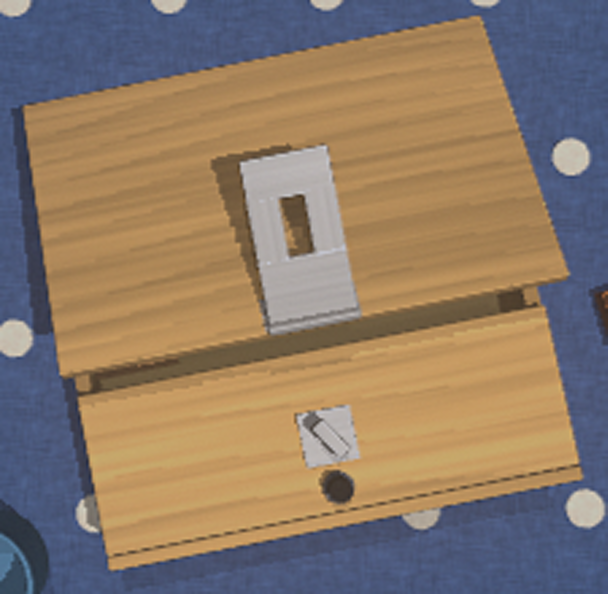

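Bar top in the zoom: corners about (303,152), (400,256), (370,300), (258,195), so its axis runs down-right, part-turned. Plate corners are (195,132), (395,102), (433,296), (240,332). Lid front corners are near px (273,299.6) and (460.4,262.6), and the hasp tip edge runs from about px (339,219) to (371,214).

```bash
cat >> h.py <<'E'
def c10(u,v): return 340+u/10-.45,300+v/10-.45
def c27(u,v): return 250+u/2.7-.3,160+v/2.7-.3
E
python3 - <<'E'
from h import *
from scipy.optimize import least_squares
P=lambda p,z:plane("top",*p,z)
plate=[P(c10(*p),102) for p in [(195,132),(395,102),(433,296),(240,332)]]
print("plate centre",np.mean(plate,0))
bar=[P(c10(*p),124) for p in [(303,152),(400,256),(370,300),(258,195)]]
print("bar top centre",np.mean(bar,0)); d=bar[0]-bar[1]; d2=bar[3]-bar[2]
b=P(c10(357,407),122);print("buffer",b)
front=[P(c27(*p),100) for p in [(110,557),(580,467)]]
rear=[P(c27(*p),100) for p in [(24,105),(482,16)]]
def yw(a,b): e=a-b; return np.arctan2(-e[0],e[1])
y1,y2=yw(*front),yw(*rear);print("yaw",y1,y2,"plate",yw(plate[0],plate[1]),yw(plate[3],plate[2]), "bar",np.arctan2(d[1],d[0]),np.arctan2(d2[1],d2[0]))
print("front",front,"rear",rear)
yaw=(y1+y2)/2
ex=np.array([np.cos(yaw),np.sin(yaw),0]);ey=np.array([-ex[1],ex[0],0])
st=(np.mean(plate,0)+np.mean(bar,0))/2; O=st+110*ex; O[2]=0
print("O",O,"yaw",yaw)
for n,p in [("front",front),("rear",rear)]:
  print(n,[((q-O)@ex,(q-O)@ey) for q in p])
print("buf",(b-O)@ex,(b-O)@ey,"staple angle",np.arctan2(d[1],d[0])-yaw)
H=lambda x,y,z:O+x*ex+y*ey+np.array([0,0,z])
f=[c27(62,376),c27(568,277)]
def r(t):
  t=t[0];return np.concatenate([proj("top",H(150-200*np.cos(t),s*160,100+200*np.sin(t)))-q for s,q in zip((1,-1),f)])
s=least_squares(r,[0.3]);print("lid",s.x,s.fun)
th=s.x[0]
def pin(t): return 150-200*np.cos(t)+6*np.sin(t),100+200*np.sin(t)+6*np.cos(t)
tip=[c27(240,160),c27(327,145)]
def r2(a):
  # hasp dir: forward along lid (-x,+z) at lid angle, rotated up
  px,pz=pin(th);al=a[0]+th
  return np.concatenate([proj("top",H(px-105*np.cos(al),s*27,pz+105*np.sin(al)))-q for s,q in zip((1,-1),tip)])
s=least_squares(r2,[2.7]);print("hasp",s.x,s.fun)
for n,q in dict(push=H(-30,100,100),staple=H(-110,0,124),pin=H(-50,0,106)).items(): print(n,q)
# compare side: bar/buffer/corner projections
print("side",[proj("side",q).round(1) for q in (H(-110,0,124),H(-144,0,122),H(-160,160,100),H(150,160,100))])
E
```

```text
plate centre [449.64729815 -63.99559995 102.        ]
bar top centre [449.4385777  -64.96123665 124.        ]
buffer [417.89539019 -68.60436285 122.        ]
yaw 0.17631590702938488 0.17472892988709085 plate 0.13539175218063532 0.17111918239285479 bar 0.734939197485511 0.8038311009814116
front [array([371.53595278,  81.91831143, 100.        ]), array([ 427.07451014, -229.80538624,  100.        ])] rear [array([676.27883074, 137.90414193, 100.        ]), array([ 731.68142008, -175.93982827,  100.        ])]
O [557.85283712 -45.26993746   0.        ] yaw 0.17552241845823785
front [(np.float64(-161.24427199182352), np.float64(157.7691883598661)), (np.float64(-160.99302767928413), np.float64(-158.86329879288272))]
rear [(np.float64(148.5927566077371), np.float64(159.67984221957715)), (np.float64(148.33987457221005), np.float64(-159.01659733717523))]
buf -141.88178028944515 1.4638243323896347 staple angle 0.559416779027273
lid [0.3561045] [-0.29015225  0.09857566  0.89106809  0.46754802]
hasp [2.64337492] [-0.03367248  1.54703871 -0.00918679  0.84131474]
push [510.85151839  47.95493067 100.        ]
staple [449.54293792 -64.4784183  124.        ]
pin [508.62106476 -54.00106512 106.        ]
side [array([386.3, 220.7]), array([400.5, 221.2]), array([422.9, 266.9]), array([276.9, 271.1])]
```

Fit: case yaw 0.176, staple at about 0.58 rad, lid about 0.36, hasp about 2.65. First I'll travel towards the lid push point with the fingers shut.

Call:
drive_tool:
  plan:
    - {"dx": 0.636, "dy": -0.69, "dz": -0.05, "rz": 0.098}
    - {"dx": 0.636, "dy": -0.69, "dz": -0.05, "rz": 0.098}
    - {"dx": 0.636, "dy": -0.69, "dz": -0.05, "rz": 0.098}
    - {"dx": 0.636, "dy": -0.69, "dz": -0.05, "rz": 0.098}
    - {"dx": 0.636, "dy": -0.69, "dz": -0.05, "rz": 0.098}
    - {"dx": 0.636, "dy": -0.69, "dz": -0.05, "rz": 0.098}
    - {"dx": 0.636, "dy": -0.69, "dz": -0.05, "rz": 0.098}
    - {"dx": 0.636, "dy": -0.69, "dz": -0.05, "rz": 0.098}
    - {"dx": 0.636, "dy": -0.69, "dz": -0.05, "rz": 0.098}
    - {"dx": 0.636, "dy": -0.69, "dz": -0.05, "rz": 0.098}
  claw: -1
  squeeze: 20

```text
invalid input
```

```bash
cat >> h.py <<'E'
O=np.array([557.85,-45.27,0]);YAW=.1755
EX=np.array([np.cos(YAW),np.sin(YAW),0]);EY=np.array([-EX[1],EX[0],0])
H=lambda x,y,z:O+x*EX+y*EY+np.array([0,0,z])
def go(*cases,turn=0):
    "case-frame targets (x,y,z) -> shift units; turn = extra case-yaw of tool x"
    s=ctrl.read_state();Rm=R.from_quat(s['eef_rot']).as_matrix();p=np.array(s['tcp_pos'])
    c=p-O;print("t",round(s['time_s'],2),"case",(c@EX).round(1),(c@EY).round(1),p[2].round(1),"F",np.round(s['ft_force'],1),"w",round(s['gripper_width'],3),"g",np.round(s['grasp_force'],1))
    a=YAW+turn;T=np.array([[np.cos(a),np.sin(a),0],[np.sin(a),-np.cos(a),0],[0,0,-1]])
    T=T.T  # columns tool axes: x=(c,s,0), y=(s,-c,0), z down
    print("turn",(R.from_matrix(Rm.T@T.T).as_rotvec()/(np.pi/2)).round(4))
    for q in cases: print(q,((Rm.T@(H(*q)-p))/400).round(4))
E
python3 -c "
from h import *
go((-17,100,185),(-22,100,140),(-30,100,98),(-30,100,96))"
```

```text
t 0.1 case -437.7 -524.6 230.5 F [0.6 0.4 0.4] w 0.999 g 0.0
turn [-0.001   0.0001  0.0982]
(-17, 100, 185) [ 1.2793 -1.3811  0.1158]
(-22, 100, 140) [ 1.2669 -1.3828  0.2283]
(-30, 100, 98) [ 1.2472 -1.3857  0.3333]
(-30, 100, 96) [ 1.2472 -1.3857  0.3383]
```

Call:
drive_tool:
  plan:
    - {"dx": 0.636, "dy": -0.69, "dz": -0.05, "rx": 0, "ry": 0, "rz": 0.098}
    - {"dx": 0.636, "dy": -0.69, "dz": -0.05, "rx": 0, "ry": 0, "rz": 0.098}
    - {"dx": 0.636, "dy": -0.69, "dz": -0.05, "rx": 0, "ry": 0, "rz": 0.098}
    - {"dx": 0.636, "dy": -0.69, "dz": -0.05, "rx": 0, "ry": 0, "rz": 0.098}
    - {"dx": 0.636, "dy": -0.69, "dz": -0.05, "rx": 0, "ry": 0, "rz": 0.098}
    - {"dx": 0.636, "dy": -0.69, "dz": -0.05, "rx": 0, "ry": 0, "rz": 0.098}
    - {"dx": 0.636, "dy": -0.69, "dz": -0.05, "rx": 0, "ry": 0, "rz": 0.098}
    - {"dx": 0.636, "dy": -0.69, "dz": -0.05, "rx": 0, "ry": 0, "rz": 0.098}
    - {"dx": 0.636, "dy": -0.69, "dz": -0.05, "rx": 0, "ry": 0, "rz": 0.098}
    - {"dx": 0.636, "dy": -0.69, "dz": -0.05, "rx": 0, "ry": 0, "rz": 0.098}
  claw: -1
  squeeze: 20

```text
time_s: 1.1
tcp_pos: [369.9, -295.0, 251.3]
eef_rot: [0.996, 0.088, -0.0, 0.0]
ft_force: [0.5, -0.6, 0.7]
gripper_width: 0.001
grasp_force: 0.0
```

```bash
python3 -c "
from h import *
go((-17,100,185),(-22,100,140),(-30,100,98),(-30,100,96))"
```

```text
t 1.1 case -228.6 -213.0 251.3 F [ 0.5 -0.6  0.7] w 0.001 g 0.0
turn [0.0001 0.0001 0.0011]
(-17, 100, 185) [ 0.5304 -0.7817  0.1655]
(-22, 100, 140) [ 0.5179 -0.7818  0.278 ]
(-30, 100, 98) [ 0.498  -0.7818  0.383 ]
(-30, 100, 96) [ 0.498  -0.7818  0.388 ]
```

Call:
drive_tool:
  plan:
    - {"dx": 0.53, "dy": -0.782, "dz": 0.0, "rx": 0, "ry": 0, "rz": 0.001}
    - {"dx": 0.53, "dy": -0.782, "dz": 0.0, "rx": 0, "ry": 0, "rz": 0.001}
    - {"dx": 0.53, "dy": -0.782, "dz": 0.0, "rx": 0, "ry": 0, "rz": 0.001}
    - {"dx": 0.53, "dy": -0.782, "dz": 0.0, "rx": 0, "ry": 0, "rz": 0.001}
    - {"dx": 0.53, "dy": -0.782, "dz": 0.0, "rx": 0, "ry": 0, "rz": 0.001}
    - {"dx": 0.53, "dy": -0.782, "dz": 0.0, "rx": 0, "ry": 0, "rz": 0.001}
    - {"dx": 0.53, "dy": -0.782, "dz": 0.0, "rx": 0, "ry": 0, "rz": 0.001}
    - {"dx": 0.53, "dy": -0.782, "dz": 0.0, "rx": 0, "ry": 0, "rz": 0.001}
    - {"dx": 0.53, "dy": -0.782, "dz": 0.165, "rx": 0, "ry": 0, "rz": 0.001}
    - {"dx": 0.53, "dy": -0.782, "dz": 0.165, "rx": 0, "ry": 0, "rz": 0.001}

```text
time_s: 2.1
tcp_pos: [522.9, 49.0, 181.7]
eef_rot: [0.996, 0.087, -0.002, 0.0]
ft_force: [-0.7, -0.2, -0.2]
gripper_width: -0.0
grasp_force: 0.0
```

```bash
python3 -c "
from h import *
go((-17,100,185),(-22,100,140),(-30,100,98),(-30,100,96))"
```

```text
t 2.1 case -18.0 98.9 181.7 F [-0.7 -0.2 -0.2] w -0.0 g 0.0
turn [ 0.0002  0.0028 -0.001 ]
(-17, 100, 185) [ 0.0024 -0.0028 -0.0083]
(-22, 100, 140) [-0.0096 -0.0028  0.1042]
(-30, 100, 98) [-0.0291 -0.0028  0.2093]
(-30, 100, 96) [-0.0291 -0.0028  0.2143]
```

Call:
drive_tool:
  plan:
    - {"dx": 0.0, "dy": 0, "dz": 0.03, "rx": 0, "ry": 0, "rz": 0}
    - {"dx": -0.005, "dy": 0, "dz": 0.06, "rx": 0, "ry": 0, "rz": 0}
    - {"dx": -0.01, "dy": 0, "dz": 0.09, "rx": 0, "ry": 0, "rz": 0}
    - {"dx": -0.015, "dy": 0, "dz": 0.12, "rx": 0, "ry": 0, "rz": 0}
    - {"dx": -0.02, "dy": 0, "dz": 0.145, "rx": 0, "ry": 0, "rz": 0}
    - {"dx": -0.025, "dy": 0, "dz": 0.165, "rx": 0, "ry": 0, "rz": 0}
    - {"dx": -0.028, "dy": 0, "dz": 0.18, "rx": 0, "ry": 0, "rz": 0}
    - {"dx": -0.028, "dy": 0, "dz": 0.192, "rx": 0, "ry": 0, "rz": 0}
    - {"dx": -0.028, "dy": 0, "dz": 0.2, "rx": 0, "ry": 0, "rz": 0}
    - {"dx": -0.028, "dy": 0, "dz": 0.206, "rx": 0, "ry": 0, "rz": 0}
    - {"dx": -0.028, "dy": 0, "dz": 0.206, "rx": 0, "ry": 0, "rz": 0}

```text
time_s: 3.2
tcp_pos: [512.8, 48.1, 102.7]
eef_rot: [0.996, 0.087, -0.0, -0.0]
ft_force: [1.0, -0.2, -0.7]
gripper_width: 0.001
grasp_force: 0.0
```

```bash
python3 -c "
from h import *
go((-30,100,98),(-30,100,150),(-110,0,150))"
```

```text
t 3.2 case -28.0 99.8 102.7 F [ 1.  -0.2 -0.7] w 0.001 g 0.0
turn [-0.0001  0.0002 -0.0007]
(-30, 100, 98) [-0.0049 -0.0005  0.0118]
(-30, 100, 150) [-0.005  -0.0005 -0.1182]
(-110, 0, 150) [-0.2047  0.2497 -0.1182]
```

Call:
drive_tool:
  plan:
    - {"dx": 0, "dy": 0, "dz": 0.006, "rx": 0, "ry": 0, "rz": 0}
    - {"dx": 0, "dy": 0, "dz": 0.01, "rx": 0, "ry": 0, "rz": 0}
    - {"dx": 0, "dy": 0, "dz": 0.015, "rx": 0, "ry": 0, "rz": 0}
    - {"dx": 0, "dy": 0, "dz": 0.015, "rx": 0, "ry": 0, "rz": 0}

```text
time_s: 3.6
tcp_pos: [513.2, 48.2, 99.7]
eef_rot: [0.996, 0.087, 0.001, 0.0]
ft_force: [-10.8, -2.0, 40.9]
gripper_width: 0.001
grasp_force: 20.4
```

Lid is hard shut (41 N at z 99.7). Next: lift, go over the staple, and turn to match the bar.

Call:
drive_tool:
  plan:
    - {"dx": 0, "dy": 0, "dz": -0.1, "rx": 0, "ry": 0, "rz": 0}
    - {"dx": -0.05, "dy": 0.06, "dz": -0.15, "rx": 0, "ry": 0, "rz": -0.09}
    - {"dx": -0.205, "dy": 0.25, "dz": -0.15, "rx": 0, "ry": 0, "rz": -0.37}
    - {"dx": -0.205, "dy": 0.25, "dz": -0.15, "rx": 0, "ry": 0, "rz": -0.37}
    - {"dx": -0.205, "dy": 0.25, "dz": -0.15, "rx": 0, "ry": 0, "rz": -0.37}
    - {"dx": -0.205, "dy": 0.25, "dz": -0.15, "rx": 0, "ry": 0, "rz": -0.37}
    - {"dx": -0.205, "dy": 0.25, "dz": -0.15, "rx": 0, "ry": 0, "rz": -0.37}
    - {"dx": -0.205, "dy": 0.25, "dz": -0.15, "rx": 0, "ry": 0, "rz": -0.37}
  claw: -0.4

```text
time_s: 4.4
tcp_pos: [450.1, -63.6, 156.9]
eef_rot: [0.93, 0.368, 0.0, -0.0]
ft_force: [0.4, -0.0, -0.4]
gripper_width: 0.298
grasp_force: 0.0
```

```bash
python3 -c "
from h import *
s=ctrl.read_state()
im=vision.read_camera('wrist');cv2.imwrite('pics/w1.png',im[:,:,::-1])
go((-110,0,150),(-110,0,109),turn=.58)"
```

```text
t 4.45 case -109.3 0.8 156.9 F [-0.7 -0.4  0.1] w 0.301 g 0.0
turn [-0.0001 -0.0003 -0.0003]
(-110, 0, 150) [-0.0025  0.0008  0.0172]
(-110, 0, 109) [-0.0026  0.0008  0.1197]
```

View pics/w1.png

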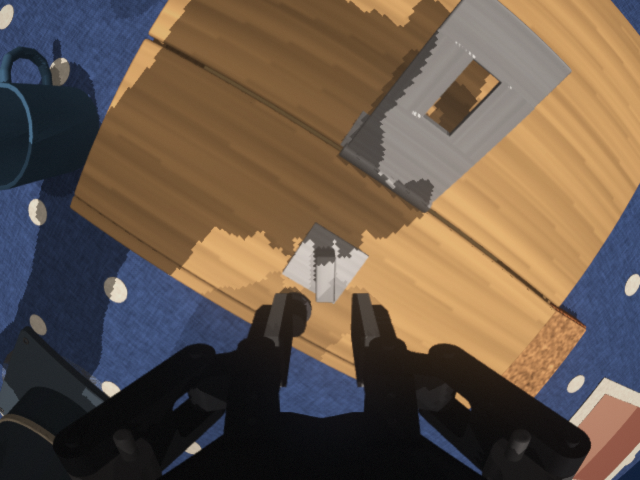

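The wrist view shows the bar (325,275) upright in the image and centred between the fingers. I'll descend to straddle it, then grip it.

Call:
drive_tool:
  plan:
    - {"dx": -0.0025, "dy": 0.001, "dz": 0.04, "rx": 0, "ry": 0, "rz": 0}
    - {"dx": -0.0025, "dy": 0.001, "dz": 0.08, "rx": 0, "ry": 0, "rz": 0}
    - {"dx": -0.0025, "dy": 0.001, "dz": 0.107, "rx": 0, "ry": 0, "rz": 0}
    - {"dx": -0.0025, "dy": 0.001, "dz": 0.107, "rx": 0, "ry": 0, "rz": 0}

```text
time_s: 4.85
tcp_pos: [448.5, -64.9, 112.9]
eef_rot: [0.929, 0.369, -0.001, -0.001]
ft_force: [-0.8, 0.6, -0.1]
gripper_width: 0.3
grasp_force: 0.0
```

Call:
drive_tool:
  plan:
    - {"dx": 0, "dy": 0, "dz": 0, "rx": 0, "ry": 0, "rz": 0}
    - {"dx": 0, "dy": 0, "dz": 0, "rx": 0, "ry": 0, "rz": 0}
    - {"dx": 0, "dy": 0, "dz": 0, "rx": 0, "ry": 0, "rz": 0}
    - {"dx": 0, "dy": 0, "dz": 0, "rx": 0, "ry": 0, "rz": 0.08}
    - {"dx": 0, "dy": 0, "dz": 0, "rx": 0, "ry": 0, "rz": 0.16}
    - {"dx": 0, "dy": 0, "dz": 0, "rx": 0, "ry": 0, "rz": 0.24}
    - {"dx": 0, "dy": 0, "dz": 0, "rx": 0, "ry": 0, "rz": 0.32}
    - {"dx": 0, "dy": 0, "dz": 0, "rx": 0, "ry": 0, "rz": 0.36}
    - {"dx": 0, "dy": 0, "dz": 0, "rx": 0, "ry": 0, "rz": 0.37}
    - {"dx": 0, "dy": 0, "dz": 0, "rx": 0, "ry": 0, "rz": 0.37}
  claw: -1
  squeeze: 20

```text
time_s: 5.85
tcp_pos: [449.4, -64.9, 114.5]
eef_rot: [0.996, 0.088, 0.0, -0.0]
ft_force: [0.8, 4.4, -2.3]
gripper_width: 0.106
grasp_force: 25.9
```

```bash
python3 -c "
from h import *
go((-110,0,150),(-110,0,109))"
```

```text
t 5.85 case -110.2 -0.4 114.5 F [ 0.8  4.4 -2.3] w 0.106 g 25.9
turn [-0.0003 -0.0006  0.0006]
(-110, 0, 150) [ 0.0005 -0.0009 -0.0889]
(-110, 0, 109) [ 0.0004 -0.0009  0.0136]
```

Bar gripped (9 mm) and turned into line. Open, lift, and check the hasp and staple from above.

Call:
drive_tool:
  plan:
    - {"dx": 0, "dy": 0, "dz": 0, "rx": 0, "ry": 0, "rz": 0}
    - {"dx": 0, "dy": 0, "dz": 0, "rx": 0, "ry": 0, "rz": 0}
    - {"dx": 0, "dy": 0, "dz": -0.1, "rx": 0, "ry": 0, "rz": 0}
    - {"dx": 0, "dy": 0, "dz": -0.22, "rx": 0, "ry": 0, "rz": 0}
    - {"dx": 0, "dy": 0, "dz": -0.22, "rx": 0, "ry": 0, "rz": 0}
    - {"dx": 0, "dy": 0, "dz": -0.22, "rx": 0, "ry": 0, "rz": 0}
  claw: -0.4

```text
time_s: 6.45
tcp_pos: [449.3, -66.2, 203.1]
eef_rot: [0.996, 0.087, 0.001, 0.0]
ft_force: [0.3, 0.3, -0.3]
gripper_width: 0.299
grasp_force: 0.0
```

```bash
python3 -c "
from h import *
go((-110,0,200))
im=vision.read_camera('wrist')[:,:,::-1]; b=vision.read_camera('top')[180:350,300:440,::-1]; b=cv2.resize(b,None,fx=3,fy=3,interpolation=cv2.INTER_CUBIC)
c=np.zeros((510,800,3),np.uint8);c[:510,:420]=b;c[:285,420:]=cv2.resize(im,(380,285));cv2.imwrite('pics/c2.png',c)
for a in (2.55,2.65,2.75): print(a,[((proj('top',H(-50-105*np.cos(a),s*27,106+105*np.sin(a)))-[300,180])*3).round() for s in (1,-1)])
"
```

```text
t 6.45 case -110.5 -1.6 203.1 F [ 0.3  0.3 -0.3] w 0.299 g 0.0
turn [ 0.0006 -0.0014 -0.001 ]
(-110, 0, 200) [ 0.0012 -0.0041  0.0079]
2.55 [array([125., 182.]), array([219., 164.])]
2.65 [array([123., 174.]), array([216., 156.])]
2.75 [array([121., 168.]), array([213., 150.])]
```

View pics/c2.png

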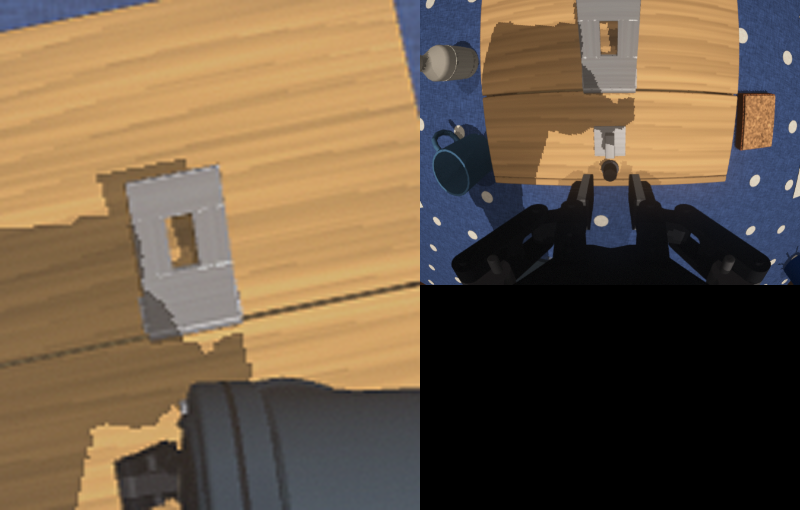

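Tip edge at crop (126,184)–(219,166) gives a hasp angle of about 2.55. The bar is in line with the hasp slot. I'll straddle the hasp by its sides, 80 mm from the pin.

Call:
drive_tool:
  plan:
    - {"dx": 0.1, "dy": -0.004, "dz": -0.02, "rx": 0, "ry": 0, "rz": 0}
    - {"dx": 0.2, "dy": -0.004, "dz": -0.02, "rx": 0, "ry": 0, "rz": 0}
    - {"dx": 0.316, "dy": -0.004, "dz": -0.02, "rx": 0, "ry": 0, "rz": 0}
    - {"dx": 0.316, "dy": -0.004, "dz": -0.02, "rx": 0, "ry": 0, "rz": 0}
    - {"dx": 0.316, "dy": -0.004, "dz": 0.05, "rx": 0, "ry": 0, "rz": 0}
    - {"dx": 0.316, "dy": -0.004, "dz": 0.11, "rx": 0, "ry": 0, "rz": 0}
    - {"dx": 0.316, "dy": -0.004, "dz": 0.16, "rx": 0, "ry": 0, "rz": 0}
    - {"dx": 0.316, "dy": -0.004, "dz": 0.178, "rx": 0, "ry": 0, "rz": 0}
    - {"dx": 0.316, "dy": -0.004, "dz": 0.178, "rx": 0, "ry": 0, "rz": 0}
  claw: 1

```text
time_s: 7.45
tcp_pos: [572.0, -42.2, 129.2]
eef_rot: [0.996, 0.087, -0.002, -0.0]
ft_force: [-0.2, 0.2, -0.2]
gripper_width: 0.998
grasp_force: 0.0
```

Call:
drive_tool:
  plan:
    - {"dx": 0, "dy": 0, "dz": 0, "rx": 0, "ry": 0, "rz": 0}
    - {"dx": 0, "dy": 0, "dz": 0, "rx": 0, "ry": 0, "rz": 0}
    - {"dx": 0, "dy": 0, "dz": 0, "rx": 0, "ry": 0, "rz": 0}
    - {"dx": 0, "dy": 0, "dz": 0, "rx": 0, "ry": 0, "rz": 0}
    - {"dx": 0, "dy": 0, "dz": 0, "rx": 0, "ry": 0, "rz": 0}
  claw: -1
  squeeze: 20

```text
time_s: 7.95
tcp_pos: [574.0, -42.2, 131.6]
eef_rot: [0.996, 0.087, 0.001, 0.0]
ft_force: [2.9, 1.1, 2.8]
gripper_width: 0.624
grasp_force: 24.1
```

```bash
python3 -c "
from h import *
L=[(-50-80*np.cos(a),0,106-19+80*np.sin(a)) for a in np.arange(2.55,.2,-.15)]
go(*[tuple(float(v) for v in np.round(l,1)) for l in L])
im=vision.read_camera('wrist')[:,:,::-1];cv2.imwrite('pics/w3.png',im)"
```

```text
t 7.95 case 16.4 0.2 131.6 F [2.9 1.1 2.8] w 0.624 g 24.1
turn [ 0.0002 -0.0012 -0.0007]
(16.4, 0.0, 131.6) [-0.0001  0.0006  0.    ]
(9.0, 0.0, 141.0) [-0.0185  0.0006 -0.0235]
(0.3, 0.0, 149.2) [-0.0402  0.0007 -0.0441]
(-9.6, 0.0, 156.1) [-0.065   0.0007 -0.0614]
(-20.4, 0.0, 161.3) [-0.0919  0.0007 -0.0744]
(-31.8, 0.0, 164.9) [-0.1204  0.0008 -0.0835]
(-43.7, 0.0, 166.7) [-0.1502  0.0008 -0.088 ]
(-55.7, 0.0, 166.8) [-0.1802  0.0009 -0.0883]
(-67.5, 0.0, 165.1) [-0.2097  0.0009 -0.0841]
(-79.0, 0.0, 161.6) [-0.2384  0.0009 -0.0754]
(-89.8, 0.0, 156.4) [-0.2655  0.0009 -0.0625]
(-99.7, 0.0, 149.7) [-0.2902  0.001  -0.0458]
(-108.5, 0.0, 141.5) [-0.3123  0.001  -0.0253]
(-116.0, 0.0, 132.2) [-0.3311  0.001  -0.0021]
(-122.0, 0.0, 121.8) [-0.3461  0.001   0.0239]
(-126.4, 0.0, 110.6) [-0.3572  0.001   0.0518]
```

View pics/w3.png

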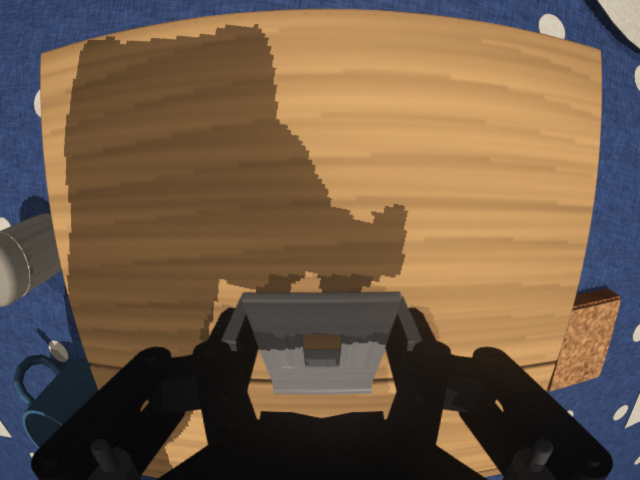

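Hasp is held by its edges between the pads. I'll swing it along the arc.

Call:
drive_tool:
  plan:
    - {"dx": -0.0185, "dy": 0, "dz": -0.0235, "rx": 0, "ry": 0, "rz": 0}
    - {"dx": -0.04, "dy": 0, "dz": -0.044, "rx": 0, "ry": 0, "rz": 0}
    - {"dx": -0.065, "dy": 0, "dz": -0.0614, "rx": 0, "ry": 0, "rz": 0}
    - {"dx": -0.092, "dy": 0, "dz": -0.0744, "rx": 0, "ry": 0, "rz": 0}
    - {"dx": -0.1204, "dy": 0, "dz": -0.0835, "rx": 0, "ry": 0, "rz": 0}
    - {"dx": -0.15, "dy": 0, "dz": -0.088, "rx": 0, "ry": 0, "rz": 0}
    - {"dx": -0.18, "dy": 0, "dz": -0.0883, "rx": 0, "ry": 0, "rz": 0}
    - {"dx": -0.21, "dy": 0, "dz": -0.084, "rx": 0, "ry": 0, "rz": 0}
    - {"dx": -0.2384, "dy": 0, "dz": -0.0754, "rx": 0, "ry": 0, "rz": 0}
    - {"dx": -0.2655, "dy": 0, "dz": -0.0625, "rx": 0, "ry": 0, "rz": 0}
    - {"dx": -0.29, "dy": 0, "dz": -0.0458, "rx": 0, "ry": 0, "rz": 0}
    - {"dx": -0.29, "dy": 0, "dz": -0.0458, "rx": 0, "ry": 0, "rz": 0}

```text
time_s: 9.2
tcp_pos: [456.4, -63.3, 148.8]
eef_rot: [0.996, 0.086, -0.001, 0.0]
ft_force: [-2.1, -4.0, 6.0]
gripper_width: 0.624
grasp_force: 28.1
```

```bash
python3 -c "
from h import *
L=[(-50-80*np.cos(a),0,106-19+80*np.sin(a)) for a in np.arange(.9,.2,-.1)]
go(*[tuple(float(v) for v in np.round(l,1)) for l in L])
b=vision.read_camera('side')[170:320,250:450,::-1];b=cv2.resize(b,None,fx=4,fy=4,interpolation=cv2.INTER_CUBIC)
cv2.imwrite('pics/s4.png',b)"
```

```text
t 9.2 case -103.0 -0.0 148.8 F [-2.1 -4.   6. ] w 0.624 g 28.1
turn [ 0.0002  0.0018 -0.0015]
(-99.7, 0.0, 149.7) [ 0.0083 -0.     -0.0024]
(-105.7, 0.0, 144.4) [-0.0067  0.      0.0109]
(-111.2, 0.0, 138.5) [-0.0204  0.      0.0257]
(-116.0, 0.0, 132.2) [-0.0324  0.0001  0.0415]
(-120.2, 0.0, 125.4) [-0.0428  0.0001  0.0585]
(-123.7, 0.0, 118.2) [-0.0515  0.0001  0.0765]
(-126.4, 0.0, 110.6) [-0.0582  0.0001  0.0955]
```

View pics/s4.png

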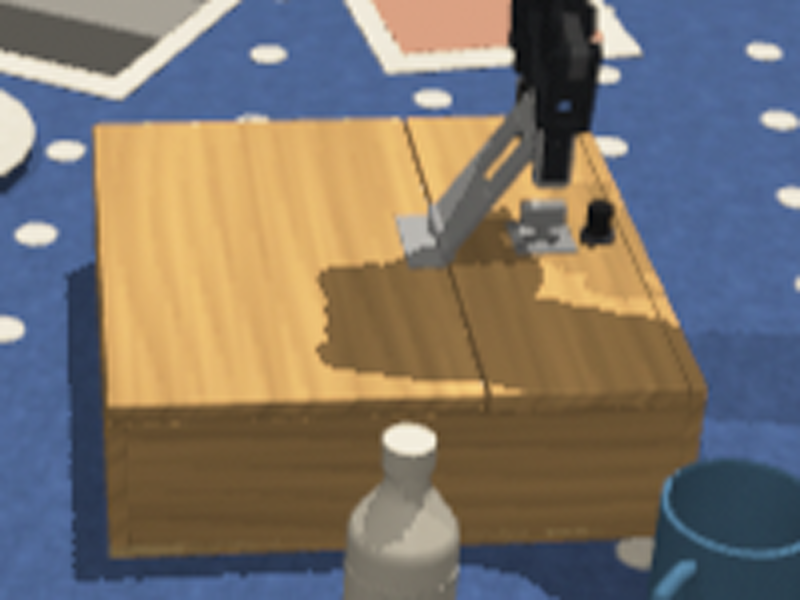

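Lid shut, hasp at about 0.95 and held, bar in line. Continue the arc down onto the buffer.

Call:
drive_tool:
  plan:
    - {"dx": -0.015, "dy": 0, "dz": 0.0133, "rx": 0, "ry": 0, "rz": 0}
    - {"dx": -0.0287, "dy": 0, "dz": 0.028, "rx": 0, "ry": 0, "rz": 0}
    - {"dx": -0.0407, "dy": 0, "dz": 0.044, "rx": 0, "ry": 0, "rz": 0}
    - {"dx": -0.051, "dy": 0, "dz": 0.061, "rx": 0, "ry": 0, "rz": 0}
    - {"dx": -0.06, "dy": 0, "dz": 0.079, "rx": 0, "ry": 0, "rz": 0}
    - {"dx": -0.0665, "dy": 0, "dz": 0.098, "rx": 0, "ry": 0, "rz": 0}
    - {"dx": -0.07, "dy": 0, "dz": 0.113, "rx": 0, "ry": 0, "rz": 0}
    - {"dx": -0.07, "dy": 0, "dz": 0.115, "rx": 0, "ry": 0, "rz": 0}
    - {"dx": -0.07, "dy": 0, "dz": 0.115, "rx": 0, "ry": 0, "rz": 0}
    - {"dx": -0.07, "dy": 0, "dz": 0.115, "rx": 0, "ry": 0, "rz": 0}

```text
time_s: 10.25
tcp_pos: [428.7, -68.2, 102.8]
eef_rot: [0.996, 0.086, -0.003, 0.0]
ft_force: [-5.5, -8.1, 3.9]
gripper_width: 0.624
grasp_force: 31.4
```

Call:
drive_tool:
  plan:
    - {"dx": 0, "dy": 0, "dz": 0, "rx": 0, "ry": 0, "rz": 0}
    - {"dx": 0, "dy": 0, "dz": 0, "rx": 0, "ry": 0, "rz": 0}
    - {"dx": 0, "dy": 0, "dz": 0, "rx": 0, "ry": 0, "rz": 0}
    - {"dx": 0, "dy": 0, "dz": -0.1, "rx": 0, "ry": 0, "rz": 0}
    - {"dx": 0, "dy": 0, "dz": -0.15, "rx": 0, "ry": 0, "rz": 0}
    - {"dx": 0, "dy": 0, "dz": -0.15, "rx": 0, "ry": 0, "rz": 0}
  claw: 1

```text
time_s: 10.85
tcp_pos: [432.9, -66.9, 165.5]
eef_rot: [0.996, 0.087, 0.002, 0.0]
ft_force: [-0.7, -0.9, 0.9]
gripper_width: 1.005
grasp_force: 0.0
```

```bash
python3 -c "
from h import *
go((-110,0,150),(-110,0,112),(-110,0,108))
b=vision.read_camera('side')[170:320,250:450,::-1];b=cv2.resize(b,None,fx=4,fy=4,interpolation=cv2.INTER_CUBIC)
cv2.imwrite('pics/s5.png',b)"
```

```text
t 10.85 case -126.9 0.5 165.5 F [-0.7 -0.9  0.9] w 1.005 g 0.0
turn [ 0.0005 -0.0027 -0.0006]
(-110, 0, 150) [0.042  0.0012 0.0389]
(-110, 0, 112) [0.0416 0.0011 0.1339]
(-110, 0, 108) [0.0415 0.0011 0.1439]
```

View pics/s5.png

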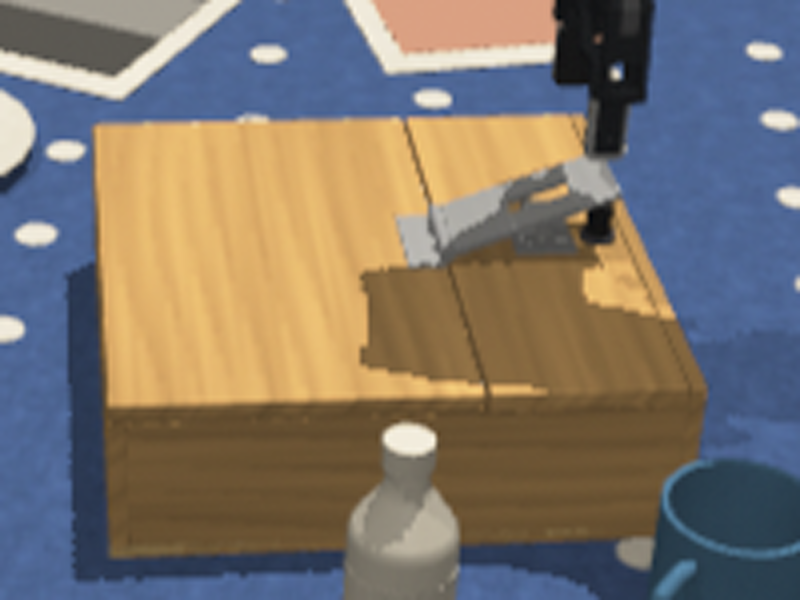

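The hasp lies slot-over-bar a bit above the buffer. I'll press it down with the fingers straddling the bar.

Call:
drive_tool:
  plan:
    - {"dx": 0.042, "dy": 0.001, "dz": 0, "rx": 0, "ry": 0, "rz": -0.001}
    - {"dx": 0.042, "dy": 0.001, "dz": 0, "rx": 0, "ry": 0, "rz": -0.001}
    - {"dx": 0.042, "dy": 0.001, "dz": 0, "rx": 0, "ry": 0, "rz": -0.001}
    - {"dx": 0.042, "dy": 0.001, "dz": 0, "rx": 0, "ry": 0, "rz": -0.001}
    - {"dx": 0.042, "dy": 0.001, "dz": 0, "rx": 0, "ry": 0, "rz": -0.001}
    - {"dx": 0.042, "dy": 0.001, "dz": 0.03, "rx": 0, "ry": 0, "rz": -0.001}
    - {"dx": 0.042, "dy": 0.001, "dz": 0.06, "rx": 0, "ry": 0, "rz": -0.001}
    - {"dx": 0.042, "dy": 0.001, "dz": 0.09, "rx": 0, "ry": 0, "rz": -0.001}
    - {"dx": 0.042, "dy": 0.001, "dz": 0.11, "rx": 0, "ry": 0, "rz": -0.001}
    - {"dx": 0.042, "dy": 0.001, "dz": 0.125, "rx": 0, "ry": 0, "rz": -0.001}
    - {"dx": 0.042, "dy": 0.001, "dz": 0.135, "rx": 0, "ry": 0, "rz": -0.001}
    - {"dx": 0.042, "dy": 0.001, "dz": 0.135, "rx": 0, "ry": 0, "rz": -0.001}
  claw: -0.48

```text
time_s: 12.1
tcp_pos: [446.7, -64.9, 108.8]
eef_rot: [0.996, 0.088, -0.001, 0.0]
ft_force: [-4.5, -0.1, 5.5]
gripper_width: 0.261
grasp_force: 2.9
```

```bash
python3 -c "
from h import *
go((-110,0,108),(-110,0,105))"
```

```text
t 12.1 case -112.8 0.1 108.8 F [-4.5 -0.1  5.5] w 0.261 g 2.9
turn [-0.0001  0.0015  0.0001]
(-110, 0, 108) [0.0071 0.0003 0.002 ]
(-110, 0, 105) [0.0071 0.0003 0.0095]
```

Call:
drive_tool:
  plan:
    - {"dx": 0.005, "dy": 0, "dz": 0.008, "rx": 0, "ry": 0, "rz": 0}
    - {"dx": 0.005, "dy": 0, "dz": 0.014, "rx": 0, "ry": 0, "rz": 0}
    - {"dx": 0.005, "dy": 0, "dz": 0.014, "rx": 0, "ry": 0, "rz": 0}
    - {"dx": 0.005, "dy": 0, "dz": 0.014, "rx": 0, "ry": 0, "rz": 0}

```text
time_s: 12.5
tcp_pos: [447.5, -64.9, 106.8]
eef_rot: [0.996, 0.087, -0.001, 0.001]
ft_force: [-21.8, 0.9, 69.8]
gripper_width: 0.258
grasp_force: 34.8
```

Call:
drive_tool:
  plan:
    - {"dx": 0, "dy": 0, "dz": -0.008, "rx": 0, "ry": 0, "rz": 0}
    - {"dx": 0, "dy": 0, "dz": -0.008, "rx": 0, "ry": 0, "rz": 0}
    - {"dx": 0, "dy": 0, "dz": -0.008, "rx": 0, "ry": 0, "rz": 0}
    - {"dx": 0, "dy": 0, "dz": -0.008, "rx": 0, "ry": 0, "rz": 0}
  claw: -1
  squeeze: 20

```text
time_s: 12.9
tcp_pos: [449.7, -64.7, 108.6]
eef_rot: [0.996, 0.088, 0.0, 0.001]
ft_force: [-9.2, -0.7, 33.2]
gripper_width: 0.112
grasp_force: 32.5
```

```bash
python3 -c "
from h import *
go((-110,0,108)); print(ctrl.read_state()['q'])"
```

```text
t 12.9 case -109.9 -0.3 108.6 F [-9.2 -0.7 33.2] w 0.112 g 32.5
turn [ 0.0007 -0.0005 -0.    ]
(-110, 0, 108) [-0.0002 -0.0007  0.0015]
[ 0.14763561  0.42822127 -0.14984596  2.1497797   0.11692556  0.57001431
 -1.48271118]
```

Hasp pressed flat and bar gripped. Turn it anticlockwise.

Call:
drive_tool:
  plan:
    - {"dx": 0, "dy": 0, "dz": 0, "rx": 0, "ry": 0, "rz": -0.09}
    - {"dx": 0, "dy": 0, "dz": 0, "rx": 0, "ry": 0, "rz": -0.18}
    - {"dx": 0, "dy": 0, "dz": 0, "rx": 0, "ry": 0, "rz": -0.27}
    - {"dx": 0, "dy": 0, "dz": 0, "rx": 0, "ry": 0, "rz": -0.36}
    - {"dx": 0, "dy": 0, "dz": 0, "rx": 0, "ry": 0, "rz": -0.45}
    - {"dx": 0, "dy": 0, "dz": 0, "rx": 0, "ry": 0, "rz": -0.54}
    - {"dx": 0, "dy": 0, "dz": 0, "rx": 0, "ry": 0, "rz": -0.63}
    - {"dx": 0, "dy": 0, "dz": 0, "rx": 0, "ry": 0, "rz": -0.72}
    - {"dx": 0, "dy": 0, "dz": 0, "rx": 0, "ry": 0, "rz": -0.81}
    - {"dx": 0, "dy": 0, "dz": 0, "rx": 0, "ry": 0, "rz": -0.9}
    - {"dx": 0, "dy": 0, "dz": 0, "rx": 0, "ry": 0, "rz": -0.98}
    - {"dx": 0, "dy": 0, "dz": 0, "rx": 0, "ry": 0, "rz": -0.98}

```text
time_s: 14.1
tcp_pos: [452.2, -66.5, 108.7]
eef_rot: [0.653, 0.757, 0.0, 0.003]
ft_force: [-0.0, -8.2, 25.2]
gripper_width: 0.112
grasp_force: 31.4
```

```bash
python3 -c "
from h import *
go((-110,0,108),turn=1.571)"
```

```text
t 14.1 case -107.7 -2.5 108.7 F [-0.  -8.2 25.2] w 0.112 g 31.4
turn [ 0.0027  0.0025 -0.0185]
(-110, 0, 108) [ 0.006  -0.0059  0.0017]
```

Turned to about 1.54 rad with the grip held. Release, lift and look.

Call:
drive_tool:
  plan:
    - {"dx": 0, "dy": 0, "dz": -0.004, "rx": 0, "ry": 0, "rz": 0}
    - {"dx": 0, "dy": 0, "dz": -0.006, "rx": 0, "ry": 0, "rz": 0}
    - {"dx": 0, "dy": 0, "dz": -0.006, "rx": 0, "ry": 0, "rz": 0}
    - {"dx": 0, "dy": 0, "dz": -0.05, "rx": 0, "ry": 0, "rz": 0}
    - {"dx": 0, "dy": 0, "dz": -0.15, "rx": 0, "ry": 0, "rz": 0}
    - {"dx": 0, "dy": 0, "dz": -0.3, "rx": 0, "ry": 0, "rz": 0}
    - {"dx": 0, "dy": 0, "dz": -0.3, "rx": 0, "ry": 0, "rz": 0}
    - {"dx": 0, "dy": 0, "dz": -0.3, "rx": 0, "ry": 0, "rz": 0}
  claw: -0.4

```text
time_s: 14.9
tcp_pos: [451.0, -64.5, 228.5]
eef_rot: [0.655, 0.756, 0.001, 0.002]
ft_force: [0.3, -0.9, -0.1]
gripper_width: 0.303
grasp_force: 0.0
```

```bash
python3 -c "
from h import *
go((-110,0,220))
b=vision.read_camera('side')[170:320,250:450,::-1];b=cv2.resize(b,None,fx=4,fy=4,interpolation=cv2.INTER_CUBIC)
cv2.imwrite('pics/s6.png',b)"
```

```text
t 14.9 case -108.6 -0.3 228.5 F [ 0.3 -0.9 -0.1] w 0.303 g 0.0
turn [ 2.700e-03 -9.000e-04  9.797e-01]
(-110, 0, 220) [ 0.0007 -0.0036  0.0211]
```

View pics/s6.png

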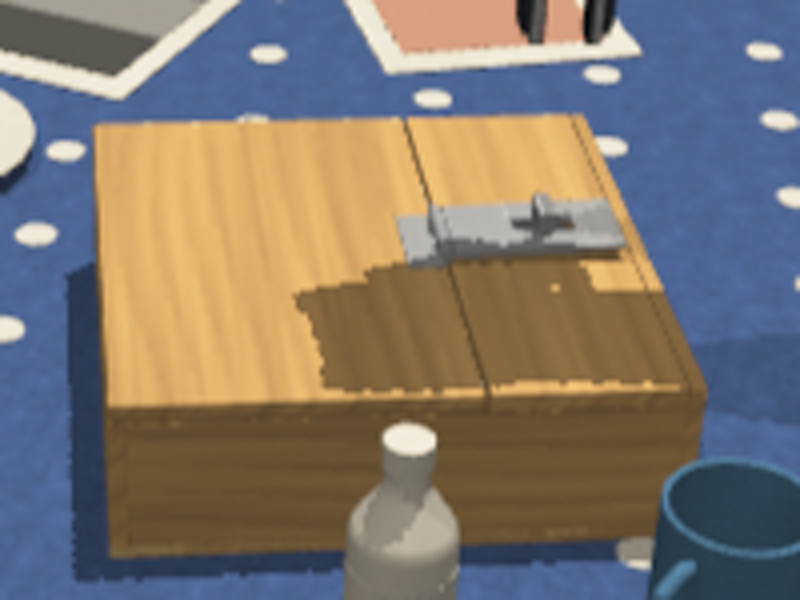

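The hasp is flat under the crosswise bar, the lid is shut, and the gripper is clear. Bystanders stand as before.

```bash
python3 -c "
from workcell import ctrl; print(ctrl.close_job())"
```

```text
the job is handed in; nothing more can be done
None
```

The lid is shut and the hasp is pressed flat under the staple, which I turned crosswise to about 1.54 rad. The last side picture showed it holding with the gripper clear and the glue bottle and mug in place. I never aimed at or touched the block. I handed the job in at about 15 s of the 61 s allowed, but no verdict came back.

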